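# Shut the post-curing box and hold its nitrogen purge lever in the green

## Task

The printed denture on the plate of the white post-curing box is ready for its nitrogen purge: fold the amber cover down until it is fully shut, then press the spring-return purge lever on the right of the box down until its pointer stands in the green band, and keep it there. The lever springs back when let go, so finish while still holding it in the green with the fingers; never open the gas while the cover is still up, never push the lever down into the red, and leave the denture and the other things on the bench where they lie.

Things in the scene. Friction and masses are not known exactly. Their poses are not given: they have to be found in the camera images.
- cure_box: White post-curing box, fixed, 145 (x) x 210 (y) x 80 mm high. Origin: under its middle, on the bench; x points from its front to its back, y to its left. Left: open chamber under an amber cover. Right: console (top at z = 80) with the purge lever on it; a gas cartridge on the right side reaches 30 mm beyond the box. In this frame the cover's hinge line runs along y at x = 52, z = 86.5 mm.
- cover_hinge (a point): Middle of the cover's hinge line (fixed in the box: x = 52, y = 36, z = 86.5 mm of cure_box).
- cover (a joint): Hinge of the amber cover in its black frame, rad: 0 = fully shut (level), 1.57 = upright; starts at 1.05 to 1.6. Stiff: it stays at any angle and takes 2 to 4 N at the front edge to move. Cover: 112 mm from hinge line to front edge, 124 mm wide (y = -26 to 98 mm of cure_box), frame 11 mm thick, its outer face 5.5 mm outside the hinge line.
- cover_tab (a point): Middle of the outer face of the black finger tab at the middle of the cover's front edge, 119 mm from the hinge line; it moves with the cover. The tab is 50 mm wide (y), sticks out 17 mm beyond the front edge and is 8 mm thick. When shut the point's axes are those of the box.
- purge_lever (a joint): Spring-return lever, rad: 0 = released (slopes up 0.26 rad towards its pad), grows as the pad goes down; 0.26 = level = middle of the green, 0.52 = end stop. On the curved gate green reaches from 0.20 to 0.32, red from 0.38 to the stop; an orange pointer on the lever shows it. The pad takes about 3 N to start, 8 N in the green, 13 N at the stop; it springs back when let go.
- lever_pad (a point): Middle of the top of the lever's black finger pad, 34 (x) x 26 (y) x 9 mm. It lies 85 mm in front of the lever's pivot line and moves with the lever on a circle about it: 28 mm above the pivot's height at rest, 6 mm above when level. Nothing else stands within 17 mm of the pad above the console.
- lever_pivot (a point): Middle of the lever's pivot line, which runs along the box's y (fixed in the box: x = 62, y = -69, z = 122 mm of cure_box).
- chamber (a point): Middle of the top of the round glass plate in the chamber, 36 mm above the bench. The chamber's mouth is 90 (x) x 102 (y) mm at z = 80 mm.
- denture: Loose pink printed denture with teeth, 54 x 63 x 19 mm, lying on the glass plate. Origin: centre of its underside.
- cast_pink: Bystander: loose plaster jaw cast with pink gums, 55 x 65 x 31 mm, on the bench beside the box. Origin: centre of its underside.
- matchbox: Bystander: loose matchbox, 35 x 63 x 14 mm, on the bench. Origin: centre of its underside.
- petri_dish: Bystander: loose clear dish, 61 mm across, 12 mm high, on the bench. Origin: centre of its underside.

How it is judged:
On the way, in this order (a step that is already met when the one before it is completed fails the run):
1. the cover is fully shut and the lever not yet pressed (value of joint cover below 0.035 rad and value of joint purge_lever below 0.08 rad), for 0.1 s.
2. the lever is held in the green by the fingers, with the cover shut (value of joint cover below 0.035 rad and value of joint purge_lever between 0.2 and 0.32 rad and contact force between the fingers and purge_lever above 3 N), for 1 s.
At the end, for the whole second after the job is handed in: The cover is shut (within 0.035 rad), the fingers hold the purge lever in the green (0.20 to 0.32 rad) with more than 3 N, and the denture lies on its plate in the chamber (within 30 mm of the plate's middle) (all of step 2 and horizontal distance between denture and chamber below 0.03 m and height (world z) of denture below 0.06 m); the arm keeps its last pose, push and grip.
It fails at once if the lever is pressed while the cover is still up (value of joint each of cover, purge_lever above 0.12 rad).
It fails at once if the lever is pushed into the red (value of joint purge_lever above 0.38 rad).
It fails at once if the denture is knocked about (distance of denture from where it was at the start of the episode above 0.025 m).
It fails at once if a thing on the bench is disturbed (distance of any of cast_pink, matchbox, petri_dish from where it was at the start of the episode above 0.025 m).
It also fails if it takes over 38 s, if anything falls off the work surface, if the arm or the gripper's body presses on something with over 40 N, if the wrist force passes 120 N, or if a joint passes its speed limit or range.

## Robot

A 6-joint arm with a two-finger parallel gripper is mounted at the origin on a cart in front of the work surface, level with it; the furniture and walls round the work are solid. World frame = base frame: x ahead of the robot, y to its left, z up, the work surface at z = 0. Lengths are in m, angles in rad, forces in N, time in s.
With the tool pointing down it reaches from about 0.325 to 0.9 m from the base axis. Payload 6.1 kg.
Tool frame: the origin (TCP) lies midway between the tips of the shut fingers; the grasp point (between the pads) lies 19 mm behind it; z points along the fingers, y is the line along which they close (so a half turn about z gives the same grasp; the last joint's range is limited). The gripper opens to 85 mm and grips with 20 to 120 N. Pads are 22 mm wide; open, the fingers measure 114 mm over their backs; the gripper's body (76 mm by 85 mm) begins 54 mm behind the grasp point. The pads swing forward as they close: fully open they stand 13 mm farther back than shut.
Start: joints at [-1.453, 0.22, 1.526, -0, 1.395, -0.126], TCP at [0.151, -0.607, 0.231] pointing down, gripper open.
Joint ranges: [-2.98, 2.98], [-0.91, 2.08], [0.09, 2.57], [-1.24, 4.39], [0.2, 2.65], [-2.68, 2.68]. Speed limits (rad/s): [2.57, 2.57, 3.01, 3.14, 3.14, 3.14].

## Interface

Orientations are given as [roll, pitch, yaw] about the fixed x, y, z axes, in that order (R = Rz(yaw) Ry(pitch) Rx(roll)).
In Python, from plant import manip, kin, eyes, finder, monitor gives the robot as it stands. Calls block until the motion is done:
- manip.movep(position, orientation): joint-space move of the TCP to a pose.
- manip.move_l(position, feed=0.15, rotation=None, max_force=None): straight line of the TCP; rotation=None keeps the orientation; feed is the mean speed in m/s. With max_force (N) it stops when the force on the tool has changed by that much, and returns True; else False.
- manip.set_joints(angles): joint-space move.
- manip.gripper_to(opening, f_grip=None): finger opening in m; f_grip is the grip in N (None keeps the last); returns when the fingers have stopped.
- manip.hold(seconds).
- kin.inverse_kinematics(position, orientation): joint angles nearest the present ones, or None.
- eyes.get_image(name): name is "side" or "top"; returns (picture, depth): 400x640x3 uint8, red, green, blue; 400x640 float32, m along the optical axis (not along the pixel's ray), 0 where there is no reading.
- eyes.get_calibration(name): a dict with "intrinsics" (3x3 intrinsics, pixels), "world_from_camera" (4x4, takes a point from camera to world coordinates). Camera axes: x right, y down, z forward; pixel columns grow to the right and rows downward; lengths in m; the calibration is good to about 2 mm. A picture is of the moment at which its call begins. get_calibration takes no time and is no camera call.
A pose or a line that the arm cannot do raises manip.Unreachable and nothing moves.
- manip.job_done(): hands the job in; it is judged then, once.
Trained networks look in the newest picture that a camera, given by its name, has taken for a name from the list of things; names that differ only in an ending like _2 or _b are one class to them, and where a whole thing is asked for, a point or a joint stands for the part that bears it (a point fixed in the world has none). Each returns a list of dicts, best first, with "confidence" (0 to 1); they miss things now and then, are a little off and sometimes report something else, mostly with a low value. They report only what shows in the picture. A call takes as long as a camera call.
- finder.silhouettes(target, camera): "region" (400x640 bool, what is visible of it) and "uv" ([column, row] in pixels, amid what is visible of it).
Readings, each from a call of its own:
- monitor.read_time_s(): time.
- monitor.read_q(): joint angles.
- monitor.read_joint_velocities(): joint speeds.
- monitor.read_joint_torque(): joint torques, N m.
- monitor.read_eef_pos(): TCP position.
- monitor.read_tcp_rot(): TCP orientation.
- monitor.read_ft_force(): force on the tool from outside, world axes, zero at the start.
- monitor.read_torque(): the same for the moment, N m.
- monitor.read_opening(): finger opening in m.
- monitor.read_grasp_force(): force on a finger pad.
Only numpy, scipy, OpenCV 4.12 (cv2) and the standard library are available. Lean on these libraries where they do the work, as an engineer would, in place of code of your own. Each camera call takes 0.05 s, during which the arm holds its last target. There are 200 camera calls.

## Working session

There is one attempt and no reset: what is moved stays moved. The work goes in short steps, each a Python script; the robot and the scene stay as the last script left them, time stands still between calls to the robot, and variables do not carry over. Pictures are saved under pics/ and viewed, at most 10 in all, crops included, and the job is handed in when it is done.

```bash
ls; mkdir -p pics; cat > h.py <<'E'
import numpy as np, cv2
from plant import manip, kin, eyes, finder, monitor
def cloud(name):
    im,d=eyes.get_image(name); c=eyes.get_calibration(name)
    K=np.array(c["intrinsics"]);T=np.array(c["world_from_camera"])
    v,u=np.mgrid[:400,:640]
    P=np.stack([(u-K[0,2])/K[0,0]*d,(v-K[1,2])/K[1,1]*d,d],-1)@T[:3,:3].T+T[:3,3]
    P[d==0]=np.nan
    return im,P
def save(im,n): cv2.imwrite('pics/'+n,cv2.cvtColor(im,cv2.COLOR_RGB2BGR))
E
python3 - <<'E'
from h import *
for n in ("side","top"):
    im,P=cloud(n); save(im,n+'0.png'); np.save(n+'0.npy',P)
    c=eyes.get_calibration(n); print(n,np.array(c["world_from_camera"]).round(3).tolist(),np.array(c["intrinsics"]).round(1).tolist())
    for t in ("cure_box","cover","purge_lever","lever_pad","cover_tab","denture","cast_pink","matchbox","petri_dish"):
        for r in finder.silhouettes(t,n)[:2]:
            m=r["region"]; q=P[m]; np.save(f'm_{n}_{t}.npy',m) if r is not None else 0
            print(t,round(r["confidence"],2),np.round(r["uv"]),m.sum(),np.nanmedian(q,0).round(3),np.nanpercentile(q,2,axis=0).round(3),np.nanpercentile(q,98,axis=0).round(3))
print(monitor.read_time_s())
E
```

```text
pics
plant.py
side [[-0.911, -0.222, 0.348, 0.1], [-0.413, 0.475, -0.777, 0.75], [0.007, -0.851, -0.525, 0.609], [0.0, 0.0, 0.0, 1.0]] [[450.4, 0.0, 324.3], [0.0, 450.4, 199.4], [0.0, 0.0, 1.0]]
cure_box 0.75 [288. 225.] 7407 [0.489 0.089 0.075] [ 0.418 -0.035  0.011] [0.554 0.165 0.188]
cover 0.67 [266. 200.] 1105 [0.512 0.106 0.144] [0.485 0.037 0.08 ] [0.54  0.158 0.203]
purge_lever 0.67 [311. 177.] 177 [ 0.477 -0.006  0.146] [ 0.455 -0.131  0.075] [0.548 0.003 0.153]
purge_lever 0.46 [315. 186.] 194 [ 0.548 -0.174  0.017] [ 0.458 -0.223 -0.002] [ 0.568 -0.     0.145]
lever_pad 0.63 [309. 177.] 132 [ 0.473 -0.004  0.147] [ 0.456 -0.021  0.132] [0.517 0.003 0.153]
cover_tab 0.74 [270. 195.] 1092 [0.512 0.109 0.146] [0.485 0.039 0.088] [0.536 0.158 0.203]
denture 0.74 [287. 236.] 208 [0.483 0.083 0.043] [0.459 0.068 0.038] [0.501 0.107 0.052]
denture 0.25 [285. 228.] 7459 [0.489 0.09  0.076] [ 0.418 -0.035  0.012] [0.553 0.165 0.189]
cast_pink 0.6 [312. 184.] 184 [ 0.55  -0.173  0.016] [ 0.536 -0.201 -0.001] [ 0.571 -0.162  0.027]
matchbox 0.82 [326. 332.] 780 [0.314 0.257 0.013] [0
[... 657 characters left out ...]
98] [0.541 0.152 0.205]
purge_lever 0.56 [330. 181.] 284 [ 0.484 -0.011  0.146] [ 0.456 -0.025  0.126] [ 0.552 -0.     0.154]
lever_pad 0.63 [330. 182.] 255 [ 0.484 -0.011  0.146] [ 0.457 -0.022  0.103] [ 0.556 -0.     0.154]
cover_tab 0.63 [282. 168.] 723 [0.509 0.094 0.166] [0.486 0.035 0.098] [0.541 0.152 0.205]
denture 0.73 [289. 196.] 390 [0.479 0.094 0.044] [0.456 0.067 0.037] [0.5   0.123 0.054]
cast_pink 0.67 [400. 164.] 433 [ 0.564 -0.192  0.02 ] [ 0.537 -0.223  0.003] [ 0.589 -0.166  0.03 ]
matchbox 0.84 [225. 260.] 381 [0.316 0.25  0.014] [0.294 0.22  0.003] [0.34  0.28  0.018]
petri_dish 0.95 [386. 256.] 470 [ 0.33  -0.16   0.002] [ 0.304 -0.187 -0.002] [ 0.357 -0.132  0.012]
1.0
```

```bash
python3 - <<'E'
import cv2,numpy as np
a=cv2.imread('pics/side0.png')[120:300,200:440];b=cv2.imread('pics/top0.png')[120:300,200:440]
cv2.imwrite('pics/c0.png',np.vstack([cv2.resize(x,(800,600))[0:600] if 0 else cv2.resize(x,(400,300),interpolation=3) for x in (a,b)]))
# box pose: console/rim top at z=.08
for n in('top','side'):
    P=np.load(n+'0.npy');x,y,z=np.moveaxis(P,-1,0)
    m=(abs(z-.08)<.006)&(x>.38)&(x<.62)&(y>-.12)&(y<.22)
    p=P[m][:,:2].astype(np.float32);r=cv2.minAreaRect(p);print(n,'rim',m.sum(),r,cv2.boxPoints(r).round(3).tolist())
    L=np.load(f'm_{n}_lever_pad.npy');q=P[L];q=q[(q[:,2]>.115)];
    print('lever',[ (round(a,3),np.nanmedian(q[abs(q[:,0]-a)<.005],0).round(3).tolist(),(abs(q[:,0]-a)<.005).sum()) for a in np.arange(.45,.57,.01) if (abs(q[:,0]-a)<.005).sum()>3])
    C=np.load(f'm_{n}_cover.npy');q=P[C];q=q[q[:,2]>.09]
    c=np.nanmedian(q,0);u,s,v=np.linalg.svd(q[np.linalg.norm(q-c,axis=1)<.1]-c,full_matrices=False);print('cover normal',c,v[2].round(3),(s/np.sqrt(len(q))).round(4))
    print('cover top',q[q[:,2]>.19].mean(0) if (q[:,2]>.19).any() else 0)
E
```

```text
top rim 2495 ((0.4920143783092499, 0.04878398776054382), (0.14510412514209747, 0.22641479969024658), 1.3973184823989868) [[0.4169999957084656, 0.1599999964237213], [0.421999990940094, -0.06599999964237213], [0.5669999718666077, -0.06300000101327896], [0.5619999766349792, 0.164000004529953]]
lever [(np.float64(0.46), [0.46, -0.013, 0.153], np.int64(46)), (np.float64(0.47), [0.47, -0.011, 0.149], np.int64(45)), (np.float64(0.48), [0.48, -0.011, 0.147], np.int64(36)), (np.float64(0.49), [0.489, -0.012, 0.144], np.int64(16)), (np.float64(0.5), [0.499, -0.01, 0.14], np.int64(11)), (np.float64(0.51), [0.511, -0.011, 0.136], np.int64(10)), (np.float64(0.52), [0.52, -0.012, 0.134], np.int64(15)), (np.float64(0.53), [0.53, -0.012, 0.131], np.int64(15)), (np.float64(0.54), [0.54, -0.01, 0.128], np.int64(13)), (np.float64(0.55), [0.55, -0.01, 0.129], np.int64(33)), (np.float64(0.56), [0.557, -0.011, 0.128], np.int64(6))]
cover normal [0.50868186 0.09347073 0.16608723] [-0.898 -0.015 -0.439] [0.0403 0.0351 0.0028]
cover top [0.49126906 0.09268649 0.1986647 ]
side rim 2298 ((0.49142974615097046, 0.05944393575191498), (0.1452268660068512, 0.2125346064567566), 1.0835598707199097) [[0.4169999957084656, 0.164000004529953], [0.42100000381469727, -0.04800000041723251], [0.5659999847412109, -0.04500000178813934], [0.5619999766349792, 0.16699999570846558]]
lever [(np.float64(0.46), [0.458, -0.003, 0.151], np.int64(38)), (np.float64(0.47), [0.469, -0.001, 0.148], np.int64(32)), (np.float64(0.48), [0.478, -0.0, 0.147], np.int64(34)), (np.float64(0.49), [0.49, -0.007, 0.142], np.int64(12)), (np.float64(0.5), [0.496, -0.008, 0.138], np.int64(12)), (np.float64(0.52), [0.519, -0.007, 0.132], np.int64(4))]
cover normal [0.51082739 0.10629799 0.14705668] [0.909 0.008 0.417] [0.0406 0.0386 0.0027]
cover top [0.48785547 0.10088214 0.19915352]
```

View pics/c0.png

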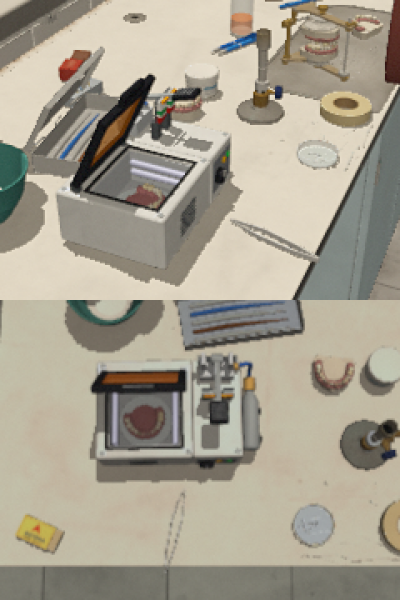

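View pics/top0.png

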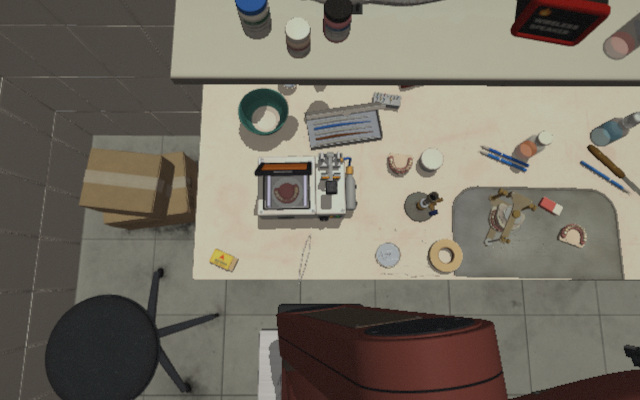

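The box sits at about cols 258–345, rows 160–215 (top view). Its cover leans open at about 64° and the lever is released. The box pose fits: centre (0.4915, 0.0575), yaw ≈ 0.02, and the lever pad is where the model puts it. A quick obstacle height check comes before moving.

```bash
python3 - <<'E'
from h import *
P=np.load('top0.npy');x,y,z=np.moveaxis(P,-1,0)
for y0 in np.arange(-.6,.4,.1):
    print(round(y0,1),[round(float(np.nanmax(z[(x>a)&(x<a+.1)&(y>y0)&(y<y0+.1)],initial=-1)),2) for a in np.arange(.2,.9,.1)])
m=(z>.25)&(abs(y-.1)<.1)&(x>.5);print('shelf',np.nanmin(x[m]),np.nanmedian(z[m]))
R=[np.pi,0,0]
print(monitor.read_tcp_rot(),monitor.read_ft_force())
for pit in(0,.3,.5):
  for yaw in (0,np.pi/2,-np.pi/2,np.pi):
   print(pit,round(yaw,1),[None if (q:=kin.inverse_kinematics(p,[np.pi,pit,yaw])) is None else np.round(q,2).tolist() for p in([.56,.095,.30],[.43,.095,.09],[.4685,-.0115,.128])])
E
```

```text
-0.6 [0.01, 0.03, 0.09, 0.13, 0.25, 0.37, 0.25]
-0.5 [0.01, 0.12, 0.12, 0.08, 0.25, 0.37, 0.33]
-0.4 [0.02, 0.11, 0.01, 0.01, 0.25, 0.37, 0.34]
-0.3 [0.02, 0.03, 0.15, 0.05, 0.25, 0.25, 0.26]
-0.2 [0.76, 0.02, 0.01, 0.03, 0.25, 0.25, 0.28]
-0.1 [0.78, 0.01, 0.16, 0.14, 0.25, 0.34, 0.34]
-0.0 [0.7, 0.01, 0.21, 0.19, 0.25, 0.34, 0.34]
0.1 [0.01, 0.01, 0.21, 0.19, 0.25, 0.35, 0.34]
0.2 [0.02, 0.02, 0.01, 0.01, 0.25, 0.25, 0.25]
0.3 [0.01, 0.01, 0.01, 0.01, 0.25, 0.25, 0.25]
shelf 0.6875560339110394 0.3154908375831774
[-3.14156478e+00 -5.88267787e-06  2.43814717e-01] [-0.18507688 -0.16783738  0.68615378]
0 0 [[0.03, 0.05, 1.59, -0.0, 1.5, 1.6], [0.04, -0.07, 2.12, -0.0, 1.09, 1.61], [-0.19, -0.06, 2.02, -0.0, 1.17, 1.38]]
0 1.6 [[0.03, 0.05, 1.59, -0.0, 1.5, 0.03], [0.04, -0.07, 2.12, -0.0, 1.09, 0.04], [-0.19, -0.06, 2.02, 0.0, 1.17, -0.19]]
0 -1.6 [None, None, None]
0 3.1 [[0.03, 0.05, 1.59, 0.0, 1.5, -1.54], [0.04, -0.07, 2.12, 0.0, 1.09, -1.53], [-0.19, -0.06, 2.02, 0.0, 1.17, -1.76]]
0.3 0 [[0.02, 0.29, 1.34, 0.01, 1.81, 1.6], [0.03, 0.18, 1.88, 0.01, 1.37, 1.6], [-0.16, 0.2, 1.79, -0.05, 1.45, 1.42]]
0.3 1.6 [[0.2, 0.11, 1.55, -0.29, 1.54, 0.22], [0.26, 0.03, 2.05, -0.32, 1.16, 0.4], [0.02, -0.01, 2.02, -0.33, 1.17, 0.15]]
0.3 -1.6 [None, None, [-0.4, -0.0, 2.0, 0.29, 1.27, 2.64]]
0.3 3.1 [[0.04, -0.19, 1.84, -0.01, 1.19, -1.53], [0.05, -0.32, 2.36, -0.02, 0.81, -1.51], [-0.25, -0.31, 2.27, 0.09, 0.89, -1.86]]
0.5 0 [[0.02, 0.45, 1.19, 0.01, 2.0, 1.6], [0.03, 0.35, 1.73, 0.01, 1.56, 1.59], [-0.14, 0.37, 1.63, -0.07, 1.64, 1.44]]
0.5 1.6 [[0.3, 0.18, 1.52, -0.48, 1.6, 0.32], [0.38, 0.14, 1.99, -0.49, 1.25, 0.59], [0.15, 0.06, 1.99, -0.53, 1.22, 0.37]]
0.5 -1.6 [None, [-0.33, -0.01, 2.15, 0.5, 1.22, 2.58], [-0.51, 0.08, 1.98, 0.44, 1.37, 2.48]]
0.5 3.1 [[0.04, -0.34, 2.01, -0.02, 0.97, -1.52], [0.06, -0.48, 2.52, -0.05, 0.61, -1.48], [-0.29, -0.48, 2.44, 0.21, 0.71, -1.99]]
```

```bash
python3 - <<'E'
from h import *
R=[np.pi,0,0]
manip.gripper_to(0.0,30)
p=monitor.read_eef_pos(); manip.move_l([p[0],p[1],.36],feed=.2)
manip.movep([.54,.095,.33],R)
manip.move_l([.54,.095,.196],feed=.15)
print(monitor.read_time_s(),monitor.read_eef_pos())
f0=np.array(monitor.read_ft_force());print(f0)
H=np.array([.5427,.0865])
def tcp(a,r=.117): 
    c=H+r*np.array([-np.cos(a),np.sin(a)])+.0055*np.array([np.sin(a),np.cos(a)])
    return [c[0]+.011,.095,c[1]]
for a in np.linspace(1.12,.05,9):
    hit=manip.move_l(tcp(a),feed=.07,max_force=25)
    print(round(a,2),hit,(np.array(monitor.read_ft_force())-f0).round(1))
    if hit: break
print(monitor.read_time_s(),monitor.read_eef_pos())
im,P=cloud('side');save(im[100:300,180:460],'s1.png')
E
```

```text
6.425 [0.5407683  0.09498839 0.19717387]
[-0.88524223 -0.03656965  0.55676074]
1.12 False [ 0.9  0.7 -0.3]
0.99 False [ 1.8  0.3 -0.3]
0.85 False [ 1.3 -0.3 -0.9]
0.72 False [ 1.9 -1.4 -0.9]
0.59 False [ 1.7 -0.4 -0.4]
0.45 False [ 0.4  0.2 -1.2]
0.32 False [ 1.  -0.3 -0.1]
0.18 False [ 0.7  0.  -0.4]
0.05 False [-0.4  1.2  0.4]
10.0333 [0.43638367 0.09499732 0.09705134]
```

View pics/s1.png

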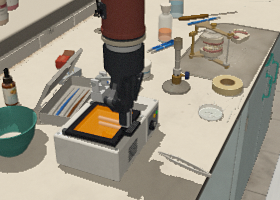

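The cover is folded nearly flat (amber at about (95,120) in the crop) with the fingertips at its front edge. Next I press it fully shut.

```bash
python3 - <<'E'
from h import *
f0=np.array(monitor.read_ft_force())
p=monitor.read_eef_pos()
print(manip.move_l([.4367,.095,.080],feed=.03,max_force=18),monitor.read_eef_pos(),np.array(monitor.read_ft_force())-f0)
manip.hold(.2)
manip.move_l([.43,.095,.15],feed=.15)
manip.move_l([.43,.095,.21],feed=.2)
print(monitor.read_time_s())
for n in('top','side'):
    im,P=cloud(n); x,y,z=np.moveaxis(P,-1,0)
    for x0 in(.425,.432,.45,.5,.53):
        m=(abs(x-x0)<.004)&(y>.04)&(y<.15)&(z<.13);print(n,x0,m.sum(),np.nanmedian(z[m]).round(4),np.nanpercentile(z[m],90).round(4))
    save(im[120:280,220:420],n+'2.png')
    for r in finder.silhouettes('lever_pad',n)[:1]:
        q=P[r['region']];q=q[q[:,2]>.115];print('pad',np.nanmedian(q,0),np.nanpercentile(q,[5,95],axis=0).round(3).tolist())
E
```

```text
True [0.43737474 0.09503641 0.09192266] [-3.69849214 -0.08614203 10.62097849]
11.65
top 0.425 129 0.0902 0.0935
top 0.432 94 0.0919 0.0942
top 0.45 0 nan nan
top 0.5 0 nan nan
top 0.53 0 nan nan
pad [ 0.48673775 -0.01156347  0.14383502] [[0.457, -0.023, 0.126], [0.552, -0.0, 0.154]]
side 0.425 228 0.0809 0.091
side 0.432 161 0.091 0.0923
side 0.45 128 0.0892 0.0906
side 0.5 114 0.0894 0.0908
side 0.53 134 0.0907 0.092
pad [ 0.49864521 -0.00488906  0.13695115] [[0.456, -0.015, 0.123], [0.551, 0.003, 0.152]]
  return np.nanmean(a, axis, out=out, keepdims=keepdims)
  return np.nanmean(a, axis, out=out, keepdims=keepdims)
```

Cover is shut: its face is level at z ≈ 0.0915 front and back, and the push stopped at 0.0919 against an expected 0.092. Next is the lever.

```bash
python3 - <<'E'
from h import *
manip.move_l([.473,-.0115,.19],feed=.15)
manip.move_l([.473,-.0115,.160],feed=.08)
manip.hold(.2)
f0=np.mean([monitor.read_ft_force() for _ in range(5)],0)
def st(h):
    manip.hold(.15);f=np.mean([monitor.read_ft_force() for _ in range(5)],0)-f0
    print(h,np.round(monitor.read_eef_pos(),4),f.round(2))
for x,z in((.473,.153),(.472,.147),(.471,.140),(.470,.134),(.4685,.130)):
    h=manip.move_l([x,-.0115,z],feed=.03,max_force=14); st(h)
    if h: break
print(monitor.read_time_s())
for n in('side','top'):
    im,P=cloud(n);save(cv2.resize(im[140:240,260:380],(720,600),interpolation=3),n+'3.png')
    for r in finder.silhouettes('purge_lever',n)[:1]:
        q=P[r['region']]
        print(n,[(a.round(3),np.nanmedian(q[abs(q[:,0]-a)<.005],0).round(4).tolist()) for a in np.arange(.45,.56,.01) if (abs(q[:,0]-a)<.005).sum()>3])
E
```

```text
False [ 0.473  -0.0115  0.153 ] [-0.73  0.87 -0.78]
False [ 0.4722 -0.0116  0.1473] [-0.86 -0.51  3.68]
False [ 0.471  -0.0116  0.1403] [-1.53 -0.29  4.6 ]
False [ 0.4702 -0.0116  0.1345] [-0.5  -0.46  6.16]
False [ 0.4697 -0.0116  0.1311] [1.19 0.96 6.46]
16.0083
side [(np.float64(0.45), [0.4531, -0.0069, 0.1285]), (np.float64(0.46), [0.4587, -0.0005, 0.1297]), (np.float64(0.47), [0.4708, 0.0011, 0.128]), (np.float64(0.48), [0.4791, 0.0002, 0.1296]), (np.float64(0.49), [0.4922, -0.0079, 0.1246]), (np.float64(0.52), [0.5218, -0.0054, 0.1249]), (np.float64(0.53), [0.5294, -0.0071, 0.1236]), (np.float64(0.54), [0.5399, -0.0061, 0.1231]), (np.float64(0.55), [0.5486, -0.0054, 0.1255])]
```

View pics/side3.png

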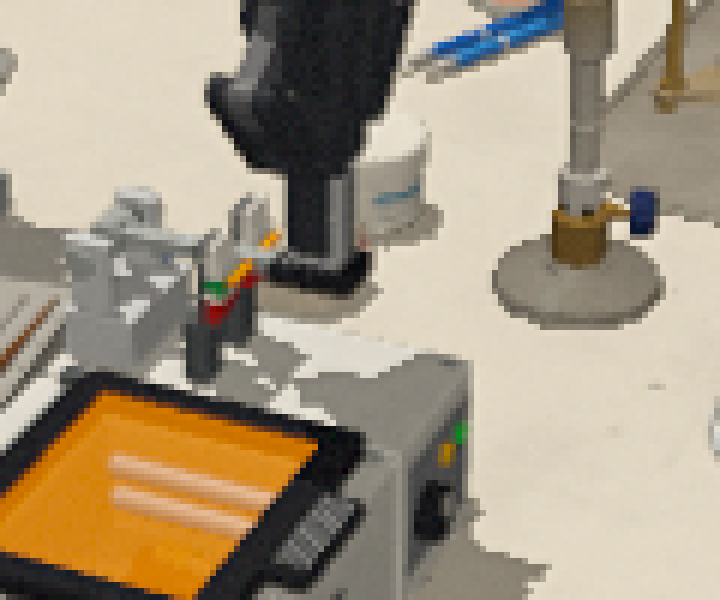

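The cover is flat, the fingers sit on the pad, and the lever is near level with the pointer around the green/orange area (about (240,275)). The estimate is θ ≈ 0.22, so I push 2.5 mm more to reach the middle of the green.

```bash
python3 - <<'E'
from h import *
print(manip.move_l([.4685,-.0115,.1275],feed=.02,max_force=10))
manip.hold(1.0)
print(np.round(monitor.read_eef_pos(),4),np.mean([monitor.read_ft_force() for _ in range(5)],0),monitor.read_time_s())
im,P=cloud('side');save(cv2.resize(im[160:210,280:340],(720,600),interpolation=3),'side4.png')
for r in finder.silhouettes('purge_lever','side')[:1]:
    q=P[r['region']]
    print([(a.round(3),np.nanmedian(q[abs(q[:,0]-a)<.005],0).round(4).tolist()) for a in np.arange(.45,.56,.01) if (abs(q[:,0]-a)<.005).sum()>3])
E
```

```text
False
[ 0.4695 -0.0116  0.1286] [ 0.65955262 -0.80160945  6.84173446] 17.4833
[(np.float64(0.45), [0.4524, -0.0047, 0.1261]), (np.float64(0.46), [0.4578, -0.0, 0.1265]), (np.float64(0.47), [0.4702, 0.0001, 0.1247]), (np.float64(0.48), [0.4792, 0.0003, 0.1261]), (np.float64(0.49), [0.4917, -0.0062, 0.123]), (np.float64(0.5), [0.4958, -0.0091, 0.1226]), (np.float64(0.52), [0.5215, -0.0056, 0.1235]), (np.float64(0.53), [0.5312, -0.0066, 0.1235]), (np.float64(0.54), [0.5414, -0.0062, 0.1241]), (np.float64(0.55), [0.549, -0.005, 0.1264])]
```

View pics/side4.png

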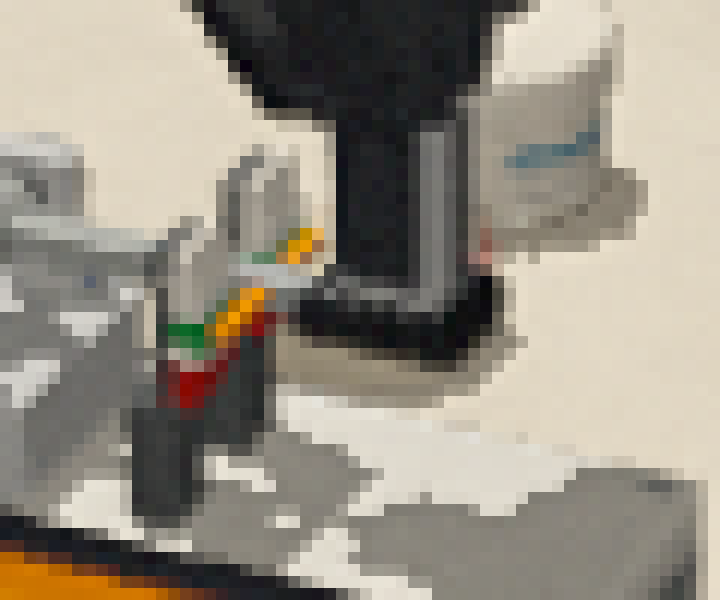

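The orange pointer's tip (about (220,330)) stands level with the green patch (about (185,335)), above the red. The lever is level and the push is about 7 N, so I hand the job in.

```bash
python3 -c "
from h import *
manip.hold(.5); print(monitor.read_eef_pos()); print(manip.job_done())"
```

```text
[ 0.46953801 -0.01166808  0.12857273]
the job is handed in; nothing more can be done
None
```

I shut the cover fully, then pressed the purge lever into the green (about 0.25 rad, about 7 N) and handed the job in at about 18 s with the fingers still holding it; the verdict was not shown.

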